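# Dock a kart battery on its hidden contacts and clamp it

### The arm

A 7-joint arm with a two-finger parallel gripper is mounted at the origin on the work surface. World frame = base frame: x ahead of the robot, y to its left, z up, the work surface at z = 0. Lengths are in mm, angles in rad, forces in N, time in s.
With the tool pointing down it reaches from about 425 to 875 mm from the base axis. Payload 4.7 kg.
Tool frame: the origin (TCP) lies at the very end of the fingers, on their centre line; the grasp point (between the pads) lies 19 mm behind it; z points along the fingers, y is the line along which they close (so a half turn about z gives the same grasp; the last joint's range is limited). The gripper opens to 85 mm and grips with 20 to 120 N. Pads are 22 mm wide; open, the fingers measure 114 mm over their backs; the gripper's body (76 mm by 85 mm) begins 54 mm behind the grasp point. The pads swing forward as they close: fully open they stand 13 mm farther back than shut.
Start: joints at [1.129, 0.321, -0.07, 1.45, 0.023, 1.371, -0.057], TCP at [286.102, -583.67, 231.349] pointing down, gripper open.
Joint ranges: [-2.86, 2.86], [-0.3, 2.09], [-1.38, 1.24], [0.06, 2.45], [-1.56, 4.7], [0.09, 2.05], [-2.69, 2.69]. Speed limits (rad/s): [2.57, 2.57, 3.14, 3.14, 3.14, 3.14, 3.14].

### API

Orientations are given as a rotation vector (axis times angle).
In Python, from workcell import manip gives the robot as it stands.
- The arm moves only by the tool servo_tool, never from a script. Its argument "increments" is a list of rows, each an object of numbers: "grip": the opening, from -1 (shut) to 1 (fully open); "x", "y", "z": the shift along the world's x, y, z normalised to -1 to 1, where 1 is 10 cm; "roll": the turn about the world's z normalised to -1 to 1, where 1 is 360 degrees. A call has exactly 10 rows; each row is the pose to reach, as a shift and turn from the pose commanded when the call began, turning the shorter way round; what a row does not reach only later rows make up. A row lasts 1/12 s, in which the tool goes at most 41.7 mm and 7.16 degrees, less where a joint would pass 70% of its speed; a pose out of reach is approached as far as the arm can. A call with a number of a shift or a turn outside -1 to 1 is refused whole. A call with a gripper value outside its range is refused whole. The fingers move at their own pace and stop on an object; "grip_force" is the grip in N (left out, the last holds). Time passes only in rows, so rows that repeat a pose let the fingers close, or fill a call up. It gives the time, the measured TCP pose, the force, the opening and the grip force at its end, in the units of the state.
- manip.state(): the state, without advancing time (a new reading comes with each control period).
- manip.capture(name): name is "scene" or "top" or "wrist"; returns (picture, depth): 400x640x3 uint8, red, green, blue; 400x640 float32, mm along the optical axis (not along the pixel's ray), 0 where there is no reading.
- manip.camera_model(name): a dict with "vertical_fov" (degrees; the focal length in pixels is half the picture's height over the tangent of half this angle, whatever the lens; pixels are square), "cx", "cy" (the principal point, pixels), "k1" (the pictures are not rectified: a ray, as slopes to the right and down, at radius r is drawn at 1 + k1 r^2 times it, then the intrinsics apply), "position" and "rotation" of the camera in the world. Camera axes: x right, y down, z forward; pixel columns grow to the right and rows downward; lengths in mm; the calibration is good to about 2 mm. A picture is of the moment at which its call begins: read the wrist's pose just before it. camera_model takes no time and is no camera call; for the wrist camera it gives the pose at the moment of the call.
- manip.job_done(): hands the job in; it is judged then, once.
Trained networks look in the newest picture that a camera, given by its name, has taken for a name from the list of things; names that differ only in an ending like _2 or _b are one class to them, and where a whole thing is asked for, a point or a joint stands for the part that bears it (a point fixed in the world has none). Each returns a list of dicts, best first, with "score" (0 to 1); they miss things now and then, are a little off and sometimes report something else, mostly with a low value. They report only what shows in the picture. A call takes as long as a camera call. They do not tell look-alikes from the thing itself.
- manip.spot_in(camera, target): "centre" ([column, row] in pixels, amid what is visible of it).
- manip.tip_of(camera, target): "centre" ([column, row] in pixels: a listed point, or the origin of a listed thing).
The state is a dict: "clock": time; "joint_pos": joint angles; "dq": joint speeds; "effort": joint torques, N m; "eef_pos": TCP position; "tool_rot": TCP orientation; "wrist_force": force on the tool from outside, world axes, zero at the start; "wrist_torque": the same for the moment, N m; "width": finger opening in mm; "grip_force": force on a finger pad.
Only numpy, scipy, OpenCV 4.12 (cv2) and the standard library are available. Lean on these libraries where they do the work, as an engineer would, in place of code of your own. Each camera call takes 0.05 s, during which the arm holds its last target. There are 200 camera calls.

### The job

Slide the battery pack along its tray, flat against the grey side rail, into the black shroud until it is fully home: its spring contacts fully pressed and the pack up against the contact block hidden inside. How deep the block sits is not known, so feel for it, and do not shove it back, for it is only nipped up. Then press the red-handled toggle clamp right down to hold the pack, and leave the multimeter, tools, tape and control box around it where they lie.

Things in the scene. Friction and masses are not known exactly. Their poses are not given: they have to be found in the camera images.
- tray_bed (a point): Point on the upper face of the battery tray's metal bed (level, 30 mm above the bench). Tray axes: x is the way the pack is fed, towards the shroud; y points to the side rail and the clamp; z up. The bed runs from x -195 to 165 and y -105 to 115 mm. A pack flat against the rail has its centre at y 0. All tray x, y below are measured from this point, heights from the bed.
- rail (a point): Middle of the foot of the grey side rail, on its inner face (tray x -75, y +38). The rail runs along tray x from -180 to 30, is 4 mm thick and 45 mm high.
- shroud_mouth (a point): Middle of the lower edge of the open mouth of the black opaque shroud (tray x 35, y -5). The shroud runs back to tray x 153; inside it is 96 mm wide (tray y -53 to 43) and 89 mm high, its top 92 mm above the bed. Inside sits the contact block: its front face is at tray x 70 to 105, set anew each time, out of sight from above and in front, square to the tray, in line with a pack flat on the rail.
- battery_centre (a point): Centre (half-way up) of the loose battery pack: a grey box with black top and blue labels, 120 x 76 x 78 mm (x, y, z), 0.6 to 0.9 kg, standing on the tray bed in front of the shroud, a little off the rail and askew. Its x axis points to the end with two copper pads, which goes into the shroud first. Sliding it on the bed takes roughly 3 to 8 N.
- contacts (a joint): How far the hidden spring contacts are pressed in by the pack, m: 0 free, 0.006 when the pack bears on the block; more than 0.0045 counts as home. The two contacts stand 6 mm out from the block and need 0.4 N at first touch, 1.6 N fully pressed: less than the pack's friction, so the pack stays when let go.
- block_slip (a joint): How far the contact block has been shoved back from where it was set, m: 0 at the start. It is held by friction and slides back when pushed with more than about 28 N.
- clamp (a joint): Toggle clamp handle angle, rad: 0 to 0.06 at the start, open (handle 52 degrees above level, clamp arm up, leaning back), 0.9 fully closed (handle level along the tray's +y, rubber foot of the arm pressing on the pack's top at tray x 5). Pressing the handle down closes it; it takes about 6 N on the grip, up to 12 N at the last, and it stays where it is left.
- clamp_grip (a point): Point on the middle of the upper face of the handle's red grip (76 mm long, 18 wide, 16 thick), 23 mm from its free end. Its y axis runs along the handle to the free end, z out of the upper face. It swings about the point clamp_pivot, 95 mm out from it and 8 mm above the handle's centreline.
- clamp_pivot (a point): Pivot of the clamp handle, at tray x 5, y 94, 100 mm above the bed; the handle turns about the tray's x axis. It is held between steel cheeks (up to 110 mm above the bed) on a grey post at tray x -15 to 25, y 58 to 108. Open, the clamp arm stands up to about 190 mm above the bed at tray y 58 to 95.
- multimeter: Black multimeter 135 x 72 x 34 mm lying on the bench; leave it.
- screwdriver: Yellow screwdriver, 200 mm, lying on the bench; leave it.
- spanner: Steel spanner, 180 mm, lying on the bench; leave it.
- control_box: Open sheet-aluminium control box 200 x 130 x 75 mm with flanges; leave it.
- tape: Roll of black tape, 100 mm across, 19 mm high; leave it.
Not all that is in view belongs to the job. Leave any green look-alike of the part that bears battery_centre alone.

How it is judged:
By the outcome, as a careful person would: the job done as asked, in the order asked, and still so for the second after the job is handed in, with the robot touching nothing.
It also fails if it takes over 64 s, if anything falls off the work surface, if the arm or the gripper's body presses on something with over 40 N, if the wrist force passes 120 N, or if a joint passes its speed limit or range.

## Working session

There is one attempt and no reset: what is moved stays moved. The work goes in short steps, Python scripts to look and compute and a tool call to move; the robot and the scene stay as the last step left them, time stands still between calls to the robot, and variables do not carry over. Pictures are saved under pics/ and viewed, at most 10 in all, crops included, and the job is handed in when it is done.

Besides the shell and the picture viewer there is one more tool, called after "Emit:" by a JSON object that holds its "fn" and its "kwargs". servo_tool: Moves the arm, as the interface text tells. Its arguments: {"type":"object","properties":{"increments":{"type":"array"},"grip_force":{"type":"number"}},"required":["increments"]}

```bash
mkdir -p pics; ls; cat > h.py <<'E'
import numpy as np, cv2
from workcell import manip
def K(m):
    f=200/np.tan(np.radians(m["vertical_fov"])/2); return f
def ray(m,px):
    f=K(m); d=np.array([(px[0]-m["cx"])/f,(px[1]-m["cy"])/f]); u=d.copy()
    for _ in range(20): u=d/(1+m["k1"]*(u@u))
    R=np.array(m["rotation"]); 
    if R.shape!=(3,3): R=cv2.Rodrigues(R.astype(float))[0]
    return R@np.array([u[0],u[1],1.]), np.array(m["position"],float)
def at_z(m,px,z):
    d,p=ray(m,px); return p+d*(z-p[2])/d[2]
def at_depth(m,px,dep):
    d,p=ray(m,px); c,r=int(round(px[0])),int(round(px[1])); w=dep[r-2:r+3,c-2:c+3]; w=w[w>0]
    return p+d*np.median(w) if w.size else None
def proj(m,P):
    R=np.array(m["rotation"]); 
    if R.shape!=(3,3): R=cv2.Rodrigues(R.astype(float))[0]
    q=R.T@(np.array(P,float)-np.array(m["position"])); u=q[:2]/q[2]; u=u*(1+m["k1"]*(u@u)); return u*K(m)+[m["cx"],m["cy"]]
E
python3 - <<'E'
from h import *
np.set_printoptions(precision=1,suppress=True)
print(manip.state()['clock'], manip.state()['tool_rot'])
for c in ("scene","top"):
    im,d=manip.capture(c); np.save(f"{c}_d.npy",d); cv2.imwrite(f"pics/{c}0.png",im[:,:,::-1]); m=manip.camera_model(c); print(c,m['position'],m['vertical_fov'])
    for t in ("tray_bed","rail","shroud_mouth","battery_centre","clamp_grip","clamp_pivot"):
        for r in manip.tip_of(c,t)[:3]:
            print(t,r['score'],r['centre'],at_depth(m,r['centre'],d))
E
```

```text
pics
0.0 [-3.1 -0.7  0. ]
scene [975.  741.4 888.3] 51.075889211075555
tray_bed 0.94 [281.4, 239.9] [650.1 -15.9  33.3]
tray_bed 0.28 [356.2, 273.7] [527.2 176.4   1.4]
rail 0.78 [314.9, 238.0] [569.5  33.6  39. ]
rail 0.32 [306.9, 227.6] [648.4 136.  207.9]
shroud_mouth 0.74 [275.7, 244.4] [688.9  33.4  81.8]
shroud_mouth 0.28 [236.9, 222.7] [754.4 -55.6 123.1]
battery_centre 0.89 [399.7, 223.5] [362.7 147.4  79.4]
battery_centre 0.77 [259.0, 159.5] [ 557.1 -344.4   78. ]
battery_centre 0.57 [318.5, 147.3] [ 351.7 -298.7   76.5]
clamp_grip 0.65 [305.4, 228.4] [584.6   8.6  64.2]
top [ 292.    40.4 1355.4] 48.8266234157071
tray_bed 0.83 [341.2, 169.2] [638.1 -13.1  28.9]
rail 0.9 [327.2, 191.2] [568.5  31.1  30.4]
rail 0.66 [344.0, 160.7] [665.2 -22.3  29.2]
rail 0.38 [392.3, 150.6] [ 705.  -178.5    1.1]
shroud_mouth 0.83 [340.7, 159.3] [670.  -12.1  28.6]
battery_centre 0.84 [468.3, 198.7] [ 531.8 -384.9   77.7]
battery_centre 0.68 [302.3, 267.4] [336.2 105.4  76. ]
battery_centre 0.61 [346.9, 199.0] [528.9 -24.9 107.1]
clamp_grip 0.76 [290.2, 150.0] [649.6 132.1 197.9]
clamp_pivot 0.97 [309.0, 156.5] [648.8  83.  135.7]
```

View pics/scene0.png

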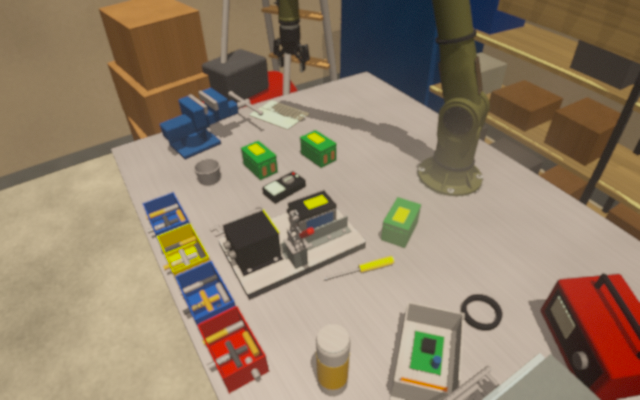

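View pics/top0.png

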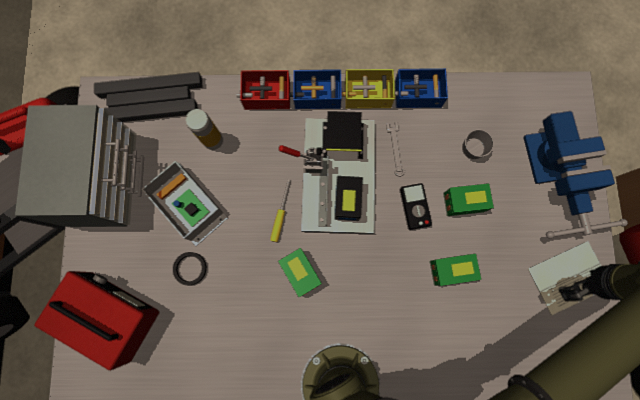

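The pack is the black-topped box with the yellow and blue label on the tray, at top (348,198) and scene (312,205). The look-alikes are the green boxes at top (300,272), (470,198) and (456,270), so I'm leaving those alone. Next I'll fit the tray and pack geometry from the depth image.

```bash
python3 - <<'E'
from h import *
np.set_printoptions(precision=1,suppress=True)
d=np.load("top_d.npy"); m=manip.camera_model("top")
im=cv2.imread("pics/top0.png"); cv2.imwrite("pics/crop.png",cv2.resize(im[100:245,260:400],None,fx=4,fy=4,interpolation=cv2.INTER_CUBIC))
pts=[];px=[]
for r in range(100,245):
    for c in range(265,400):
        if d[r,c]>0:
            v,p=ray(m,(c,r)); pts.append(p+v*d[r,c]); px.append((c,r))
P=np.array(pts)
def rect(n,zlo,zhi,xl,yl):
    s=(P[:,2]>zlo)&(P[:,2]<zhi)&(P[:,0]>xl[0])&(P[:,0]<xl[1])&(P[:,1]>yl[0])&(P[:,1]<yl[1]); Q=P[s]
    # largest blob via median distance clip
    r=cv2.minAreaRect(Q[:,:2].astype(np.float32)); print(n,len(Q),'z',np.median(Q[:,2]),'c',np.array(r[0]),'sz',np.array(r[1]),'ang',r[2])
    return Q
rect('tray',24,36,(430,860),(-140,180))
rect('pack',100,115,(440,635),(-90,30))
rect('shroud',115,130,(620,860),(-90,80))
rect('rail',68,80,(440,680),(0,80))
E
```

```text
tray 5075 z 29.415368794219376 c [653.   27.7] sz [316.3 416.9] ang 87.991943359375
pack 1070 z 107.11705948464044 c [537.8 -29. ] sz [ 76.  120.3] ang 86.10001373291016
shroud 1366 z 121.0885830764322 c [712.4   4.9] sz [142.8 162.8] ang 88.47093200683594
rail 105 z 74.22423025128614 c [567.9  36.8] sz [209.6  52.9] ang 11.768080711364746
```

View pics/crop.png

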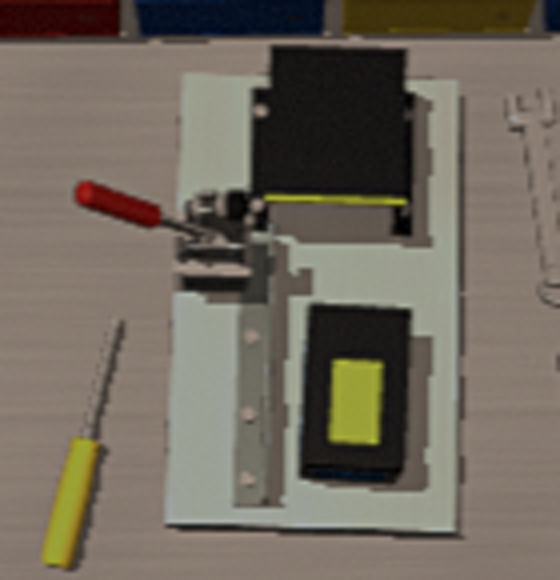

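```bash
python3 - <<'E'
from h import *
np.set_printoptions(precision=2,suppress=True)
d=np.load("top_d.npy"); m=manip.camera_model("top")
X=np.full((400,640,3),np.nan)
for r in range(95,250):
    for c in range(260,400):
        if d[r,c]>0:
            v,p=ray(m,(c,r)); X[r,c]=p+v*d[r,c]
def edges(n,zlo,zhi,rows,cols):
    M=np.zeros((400,640),np.uint8); Z=X[:,:,2]
    M[rows[0]:rows[1],cols[0]:cols[1]]=((Z>zlo)&(Z<zhi))[rows[0]:rows[1],cols[0]:cols[1]]
    M=cv2.morphologyEx(M,cv2.MORPH_OPEN,np.ones((3,3)))
    k,l,s,_=cv2.connectedComponentsWithStats(M,connectivity=4); i=1+np.argmax(s[1:,4]); M=(l==i)
    out={}
    def fit(A,ax):
        A=np.array(A)
        for _ in range(5):
            q=np.polyfit(A[:,ax],A[:,1-ax],1); e=abs(np.polyval(q,A[:,ax])-A[:,1-ax]); A=A[e<max(2.,1.5*np.median(e))] if (e>2).any() else A
        return q,len(A)
    rr=[r for r in range(400) if M[r].any()]; cc=[c for c in range(640) if M[:,c].any()]
    rr=rr[3:-3]; cc=cc[3:-3]
    h=1.5
    L=[X[r,np.where(M[r])[0][0]][:2]+[0,h] for r in rr]; R=[X[r,np.where(M[r])[0][-1]][:2]-[0,h] for r in rr]
    T=[X[np.where(M[:,c])[0][0],c][:2]+[h,0] for c in cc]; B=[X[np.where(M[:,c])[0][-1],c][:2]-[h,0] for c in cc]
    print(n,'z',np.nanmedian(Z[M]),'px',M.sum())
    for nm,A,ax in (('+y',L,0),('-y',R,0),('+x',T,1),('-x',B,1)):
        q,k=fit(A,ax); print('  ',nm,'slope deg',np.degrees(np.arctan(q[0])),'at mid',np.polyval(q,np.array(A)[:,ax].mean()),'mid',np.array(A)[:,ax].mean(),k,len(A))
edges('bed',22,37,(100,245),(290,385))
edges('pack',98,118,(168,230),(325,370))
edges('shroud',113,130,(100,165),(315,372))
edges('rail',65,85,(165,235),(312,335))
w=manip.camera_model("wrist"); print(w['position'],w['vertical_fov']); print(manip.state()['clock'])
E
```

```text
bed z 29.25949080169289 px 4371
   +y slope deg -32.14948305981686 at mid 60.0725868959525 mid 617.880786859533 47 107
   -y slope deg -1.7459048395913108 at mid -112.67227163893149 mid 616.6654250526738 93 107
   +x slope deg -37.13622712062137 at mid 694.2683197597336 mid -2.873013980951421 19 68
   -x slope deg 2.1755678954565973 at mid 443.27788779066174 mid 1.328134843826979 67 68
pack z 107.11077827780628 px 1073
   +y slope deg -3.197465317216611 at mid 9.33893864028633 mid 536.8410013557228 36 36
   -y slope deg -4.32594070936547 at mid -66.7682780732651 mid 535.9991958071137 35 36
   +x slope deg 5.208797518875465 at mid 597.6886496068937 mid -30.895639577522594 22 22
   -x slope deg 3.9923483522168017 at mid 476.8682460296568 mid -28.633446682728312 22 22
shroud z 121.05926673252941 px 1352
   +y slope deg -2.999758745101371 at mid 33.43730148726309 mid 732.1523573520706 34 34
   -y slope deg -1.4839128663211785 at mid -68.12317268996794 mid 730.7864255807391 33 34
   +x slope deg 2.9030051936514005 at mid 791.4854265837247 mid -17.74268211071976 24 29
   -x slope deg 1.1607999516387801 at mid 669.9937224912073 mid -15.593950751996102 25 29Traceback (most recent call last):
  File "<stdin>", line 31, in <module>
  File "<stdin>", line 13, in edges
    return _wrapfunc(a, 'argmax', axis=axis, out=out, **kwds)
    return bound(*args, **kwds)
ValueError: attempt to get argmax of an empty sequence
```

The crop confirms the pack: black top with a yellow label, askew on the tray to the right of the rail. The fit gives tray origin ≈ (638, -8.6) and yaw ≈ -2°. The pack centre is at tray (-100, -24), with yaw about -2° relative to the tray. I'll head to the pack's -y side with the fingers aligned along tray x.

Emit:
{"fn": "servo_tool", "kwargs": {"increments": [{"x": 0.5,"y": 1,"z": 0,"roll": 0.174,"grip": 0.8},{"x": 0.5,"y": 1,"z": 0,"roll": 0.174,"grip": 0.8},{"x": 0.5,"y": 1,"z": 0,"roll": 0.174,"grip": 0.8},{"x": 0.5,"y": 1,"z": 0,"roll": 0.174,"grip": 0.8},{"x": 0.5,"y": 1,"z": 0,"roll": 0.174,"grip": 0.8},{"x": 0.5,"y": 1,"z": 0,"roll": 0.174,"grip": 0.8},{"x": 0.5,"y": 1,"z": 0,"roll": 0.174,"grip": 0.8},{"x": 0.5,"y": 1,"z": 0,"roll": 0.174,"grip": 0.8},{"x": 0.5,"y": 1,"z": 0,"roll": 0.174,"grip": 0.8},{"x": 0.5,"y": 1,"z": 0,"roll": 0.174,"grip": 0.8}]}}

```text
clock: 1.53
eef_pos: [336.1, -483.7, 231.5]
tool_rot: [2.243, 2.2, 0.0]
wrist_force: [-0.4, -0.4, 0.6]
width: 76.7
grip_force: 0.0
```

Emit:
{"fn": "servo_tool", "kwargs": {"increments": [{"x": 0.5,"y": 1,"z": 0,"roll": 0,"grip": 0.8},{"x": 0.5,"y": 1,"z": 0,"roll": 0,"grip": 0.8},{"x": 0.5,"y": 1,"z": 0,"roll": 0,"grip": 0.8},{"x": 0.5,"y": 1,"z": 0,"roll": 0,"grip": 0.8},{"x": 0.5,"y": 1,"z": 0,"roll": 0,"grip": 0.8},{"x": 0.5,"y": 1,"z": 0,"roll": 0,"grip": 0.8},{"x": 0.5,"y": 1,"z": 0,"roll": 0,"grip": 0.8},{"x": 0.5,"y": 1,"z": 0,"roll": 0,"grip": 0.8},{"x": 0.5,"y": 1,"z": 0,"roll": 0,"grip": 0.8},{"x": 0.5,"y": 1,"z": 0,"roll": 0,"grip": 0.8}]}}

```text
clock: 2.37
eef_pos: [385.6, -384.4, 231.2]
tool_rot: [-2.247, -2.195, -0.0]
wrist_force: [0.2, -0.1, 0.5]
width: 76.6
grip_force: 0.0
```

Emit:
{"fn": "servo_tool", "kwargs": {"increments": [{"x": 0.5,"y": 1,"z": 0,"roll": 0,"grip": 0.8},{"x": 0.5,"y": 1,"z": 0,"roll": 0,"grip": 0.8},{"x": 0.5,"y": 1,"z": 0,"roll": 0,"grip": 0.8},{"x": 0.5,"y": 1,"z": 0,"roll": 0,"grip": 0.8},{"x": 0.5,"y": 1,"z": 0,"roll": 0,"grip": 0.8},{"x": 0.5,"y": 1,"z": 0,"roll": 0,"grip": 0.8},{"x": 0.5,"y": 1,"z": 0,"roll": 0,"grip": 0.8},{"x": 0.5,"y": 1,"z": 0,"roll": 0,"grip": 0.8},{"x": 0.5,"y": 1,"z": 0,"roll": 0,"grip": 0.8},{"x": 0.5,"y": 1,"z": 0,"roll": 0,"grip": 0.8}]}}

```text
clock: 3.2
eef_pos: [435.7, -284.4, 231.2]
tool_rot: [-2.247, -2.195, -0.0]
wrist_force: [0.6, -0.1, 0.1]
width: 76.7
grip_force: 0.0
```

```bash
cat >> h.py <<'E'
O=np.array([638.1,-8.6]); TH=np.radians(-2.0); EX=np.array([np.cos(TH),np.sin(TH)]); EY=np.array([-EX[1],EX[0]])
def tray(p): q=np.array(p[:2])-O; return np.array([q@EX,q@EY,p[2]-30])
def world(t): w=O+t[0]*EX+t[1]*EY; return np.array([w[0],w[1],t[2]+30])
def st():
    np.set_printoptions(precision=2,suppress=True)
    s=manip.state(); R=cv2.Rodrigues(np.array(s['tool_rot'],float))[0]
    print('t',s['clock'],'tcp',np.array(s['eef_pos']),'tray',tray(s['eef_pos']),'yawY',np.degrees(np.arctan2(R[1,1],R[0,1])),'tilt',R[:,2],'F',np.array(s['wrist_force']),'w',s['width'],'gf',s['grip_force'])
    return s
E
python3 -c "from h import *; s=st();print(s['joint_pos']); print(world((-100,-85,30)))"
```

```text
t 3.2 tcp [ 435.7  -284.43  231.24] tray [-192.65 -282.72  201.24] yawY -1.33414317830466 tilt [-0.  0. -1.] F [ 0.56 -0.06  0.15] w 76.69219503562293 gf 0.0
[ 0.91  0.06 -0.4   1.76  0.03  1.32  0.48]
[535.19 -90.06  60.  ]
```

Emit:
{"fn": "servo_tool", "kwargs": {"increments": [{"x": 0.5,"y": 1,"z": -0.5,"roll": -0.002,"grip": 0.8},{"x": 0.5,"y": 1,"z": -0.5,"roll": -0.002,"grip": 0.8},{"x": 0.5,"y": 1,"z": -0.5,"roll": -0.002,"grip": 0.8},{"x": 0.5,"y": 1,"z": -0.5,"roll": -0.002,"grip": 0.8},{"x": 0.5,"y": 1,"z": -0.5,"roll": -0.002,"grip": 0.8},{"x": 0.5,"y": 1,"z": -0.5,"roll": -0.002,"grip": 0.8},{"x": 0.5,"y": 1,"z": -0.5,"roll": -0.002,"grip": 0.8},{"x": 0.5,"y": 1,"z": -0.5,"roll": -0.002,"grip": 0.8},{"x": 0.5,"y": 1,"z": -0.5,"roll": -0.002,"grip": 0.8},{"x": 0.5,"y": 1,"z": -0.5,"roll": -0.002,"grip": 0.8}]}}

```text
clock: 4.03
eef_pos: [485.9, -184.6, 181.7]
tool_rot: [2.261, 2.181, 0.0]
wrist_force: [0.4, -0.8, 0.1]
width: 76.6
grip_force: 0.0
```

Emit:
{"fn": "servo_tool", "kwargs": {"increments": [{"x": 0.5,"y": 0.92,"z": 0,"roll": 0,"grip": 0.8},{"x": 0.5,"y": 0.92,"z": 0,"roll": 0,"grip": 0.8},{"x": 0.5,"y": 0.92,"z": 0,"roll": 0,"grip": 0.8},{"x": 0.5,"y": 0.92,"z": -0.2,"roll": 0,"grip": 0.8},{"x": 0.5,"y": 0.92,"z": -0.5,"roll": 0,"grip": 0.8},{"x": 0.5,"y": 0.92,"z": -0.8,"roll": 0,"grip": 0.8},{"x": 0.5,"y": 0.92,"z": -1,"roll": 0,"grip": 0.8},{"x": 0.5,"y": 0.92,"z": -1,"roll": 0,"grip": 0.8},{"x": 0.5,"y": 0.92,"z": -1,"roll": 0,"grip": 0.8},{"x": 0.5,"y": 0.92,"z": -1,"roll": 0,"grip": 0.8}]}}

```text
clock: 4.87
eef_pos: [537.2, -92.0, 82.8]
tool_rot: [2.258, 2.181, 0.002]
wrist_force: [0.7, 0.5, 0.7]
width: 76.6
grip_force: 0.0
```

```bash
python3 - <<'E'
from h import *
im,d=manip.capture("wrist"); s=st(); cv2.imwrite("pics/w1.png",im[:,:,::-1])
E
```

```text
t 4.9167 tcp [537.57 -92.05  83.29] tray [-97.55 -86.91  53.29] yawY -1.9869842573035017 tilt [ 0. -0. -1.] F [-0.2   0.2   0.26] w 76.99239371288542 gf 0.0
```

View pics/w1.png

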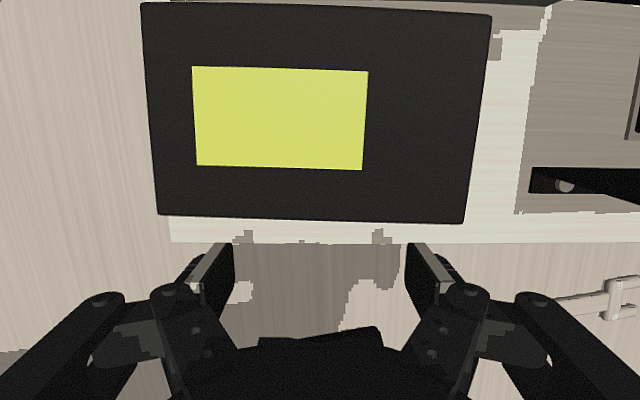

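Emit:
{"fn": "servo_tool", "kwargs": {"increments": [{"x": -0.02,"y": 0,"z": -0.12,"roll": 0,"grip": 0.8},{"x": -0.02,"y": 0,"z": -0.24,"roll": 0,"grip": 0.8},{"x": -0.02,"y": 0,"z": -0.24,"roll": 0,"grip": 0.8},{"x": -0.02,"y": 0.02,"z": -0.24,"roll": 0,"grip": 0.8},{"x": -0.02,"y": 0.05,"z": -0.24,"roll": 0,"grip": 0.8},{"x": -0.02,"y": 0.08,"z": -0.24,"roll": 0,"grip": 0.8},{"x": -0.02,"y": 0.11,"z": -0.24,"roll": 0,"grip": 0.8},{"x": -0.02,"y": 0.14,"z": -0.24,"roll": 0,"grip": 0.8},{"x": -0.02,"y": 0.17,"z": -0.24,"roll": 0,"grip": 0.8},{"x": -0.02,"y": 0.2,"z": -0.24,"roll": 0,"grip": 0.8}]}}

```text
clock: 5.75
eef_pos: [534.5, -73.7, 58.0]
tool_rot: [2.258, 2.18, -0.002]
wrist_force: [0.4, -6.3, 2.2]
width: 76.4
grip_force: 0.5
```

Emit:
{"fn": "servo_tool", "kwargs": {"increments": [{"x": 0,"y": 0.02,"z": 0,"roll": 0,"grip": 0.8},{"x": 0,"y": 0.04,"z": 0,"roll": 0,"grip": 0.8},{"x": 0,"y": 0.06,"z": 0,"roll": 0,"grip": 0.8},{"x": 0,"y": 0.08,"z": 0,"roll": 0,"grip": 0.8},{"x": 0,"y": 0.1,"z": 0,"roll": 0,"grip": 0.8},{"x": 0,"y": 0.11,"z": 0,"roll": 0,"grip": 0.8},{"x": 0,"y": 0.12,"z": 0,"roll": 0,"grip": 0.8},{"x": 0,"y": 0.13,"z": 0,"roll": 0,"grip": 0.8},{"x": 0,"y": 0.14,"z": 0,"roll": 0,"grip": 0.8},{"x": 0,"y": 0.14,"z": 0,"roll": 0,"grip": 0.8}]}}

```text
clock: 6.58
eef_pos: [534.5, -59.5, 58.0]
tool_rot: [2.258, 2.18, -0.002]
wrist_force: [0.9, -5.6, 1.9]
width: 76.6
grip_force: 0.4
```

Emit:
{"fn": "servo_tool", "kwargs": {"increments": [{"x": 0,"y": 0.003,"z": 0,"roll": 0,"grip": 0.8},{"x": 0,"y": 0.006,"z": 0,"roll": 0,"grip": 0.8},{"x": 0,"y": 0.009,"z": 0,"roll": 0,"grip": 0.8},{"x": 0,"y": 0.012,"z": 0,"roll": 0,"grip": 0.8},{"x": 0,"y": 0.015,"z": 0,"roll": 0,"grip": 0.8},{"x": 0,"y": 0.018,"z": 0,"roll": 0,"grip": 0.8},{"x": 0,"y": 0.021,"z": 0,"roll": 0,"grip": 0.8},{"x": 0,"y": 0.024,"z": 0,"roll": 0,"grip": 0.8},{"x": 0,"y": 0.027,"z": 0,"roll": 0,"grip": 0.8},{"x": 0,"y": 0.03,"z": 0,"roll": 0,"grip": 0.8}]}}

```text
clock: 7.42
eef_pos: [534.5, -56.9, 58.0]
tool_rot: [2.259, 2.18, -0.002]
wrist_force: [-0.2, -5.3, 1.7]
width: 76.6
grip_force: 0.4
```

```bash
python3 -c "from h import *; s=st()"
```

```text
t 7.4167 tcp [534.48 -56.92  57.99] tray [-101.87  -51.91   27.99] yawY -2.044775763580681 tilt [ 0. -0. -1.] F [-0.24 -5.25  1.73] w 76.60301997076735 gf 0.41414803185034543
```

Emit:
{"fn": "servo_tool", "kwargs": {"increments": [{"x": 0,"y": 0.003,"z": 0,"roll": 0,"grip": 0.8},{"x": 0,"y": 0.006,"z": 0,"roll": 0,"grip": 0.8},{"x": 0,"y": 0.009,"z": 0,"roll": 0,"grip": 0.8},{"x": 0,"y": 0.012,"z": 0,"roll": 0,"grip": 0.8},{"x": 0,"y": 0.015,"z": 0,"roll": 0,"grip": 0.8},{"x": 0,"y": 0.018,"z": 0,"roll": 0,"grip": 0.8},{"x": 0,"y": 0.02,"z": 0,"roll": 0,"grip": 0.8},{"x": 0,"y": 0.02,"z": 0,"roll": 0,"grip": 0.8},{"x": 0,"y": 0.02,"z": 0,"roll": 0,"grip": 0.8},{"x": 0,"y": 0.02,"z": 0,"roll": 0,"grip": 0.8}]}}

```text
clock: 8.25
eef_pos: [534.5, -55.1, 58.0]
tool_rot: [2.259, 2.179, -0.002]
wrist_force: [-0.2, -6.2, 2.6]
width: 76.8
grip_force: 0.4
```

Emit:
{"fn": "servo_tool", "kwargs": {"increments": [{"x": 0,"y": 0.003,"z": 0,"roll": 0,"grip": 0.8},{"x": 0,"y": 0.006,"z": 0,"roll": 0,"grip": 0.8},{"x": 0,"y": 0.009,"z": 0,"roll": 0,"grip": 0.8},{"x": 0,"y": 0.012,"z": 0,"roll": 0,"grip": 0.8},{"x": 0,"y": 0.015,"z": 0,"roll": 0,"grip": 0.8},{"x": 0,"y": 0.018,"z": 0,"roll": 0,"grip": 0.8},{"x": 0,"y": 0.02,"z": 0,"roll": 0,"grip": 0.8},{"x": 0,"y": 0.02,"z": 0,"roll": 0,"grip": 0.8},{"x": 0,"y": 0.02,"z": 0,"roll": 0,"grip": 0.8},{"x": 0,"y": 0.02,"z": 0,"roll": 0,"grip": 0.8}]}}

```text
clock: 9.08
eef_pos: [534.4, -54.9, 58.1]
tool_rot: [2.259, 2.177, -0.005]
wrist_force: [0.8, -10.0, 2.5]
width: 76.7
grip_force: 0.4
```

Emit:
{"fn": "servo_tool", "kwargs": {"increments": [{"x": 0,"y": 0.005,"z": 0,"roll": 0,"grip": 0.8},{"x": 0,"y": 0.01,"z": 0,"roll": 0,"grip": 0.8},{"x": 0,"y": 0.015,"z": 0,"roll": 0,"grip": 0.8},{"x": 0,"y": 0.02,"z": 0,"roll": 0,"grip": 0.8},{"x": 0,"y": 0.025,"z": 0,"roll": 0,"grip": 0.8},{"x": 0,"y": 0.03,"z": 0,"roll": 0,"grip": 0.8},{"x": 0,"y": 0.03,"z": 0,"roll": 0,"grip": 0.8},{"x": 0,"y": 0.03,"z": 0,"roll": 0,"grip": 0.8},{"x": 0,"y": 0.03,"z": 0,"roll": 0,"grip": 0.8},{"x": 0,"y": 0.03,"z": 0,"roll": 0,"grip": 0.8}]}}

```text
clock: 9.92
eef_pos: [534.2, -54.8, 58.3]
tool_rot: [2.26, 2.173, -0.009]
wrist_force: [-1.3, -14.3, 4.9]
width: 76.7
grip_force: 0.1
```

Emit:
{"fn": "servo_tool", "kwargs": {"increments": [{"x": 0,"y": -0.1,"z": 0,"roll": 0,"grip": 0.8},{"x": 0,"y": -0.3,"z": 0.2,"roll": 0,"grip": 0.4},{"x": 0,"y": -0.3,"z": 0.6,"roll": 0,"grip": 0},{"x": -0.1,"y": -0.3,"z": 0.9,"roll": 0.05,"grip": -0.2},{"x": -0.1,"y": -0.3,"z": 0.9,"roll": 0.15,"grip": -0.2},{"x": -0.1,"y": -0.3,"z": 0.9,"roll": 0.2,"grip": -0.2},{"x": -0.1,"y": -0.3,"z": 0.9,"roll": 0.25,"grip": -0.2},{"x": -0.1,"y": -0.3,"z": 0.9,"roll": 0.25,"grip": -0.2},{"x": -0.1,"y": -0.3,"z": 0.9,"roll": 0.25,"grip": -0.2},{"x": -0.1,"y": -0.3,"z": 0.9,"roll": 0.25,"grip": -0.2}]}}

```text
clock: 10.75
eef_pos: [524.0, -76.6, 147.4]
tool_rot: [-1.111, -2.938, -0.001]
wrist_force: [0.0, 0.4, 0.1]
width: 34.4
grip_force: 0.0
```

```bash
python3 - <<'E'
from h import *
s=st(); print(np.array(s['joint_pos'])); print(world((-185,-8,30)), world((-100,-8,25)))
im,d=manip.capture("top"); m=manip.camera_model("top")
L=[];R=[];B=[]
Z=np.zeros((400,640));XY=np.zeros((400,640,2))
for r in range(160,240):
    for c in range(310,375):
        v,p=ray(m,(c,r)); q=p+v*d[r,c]; Z[r,c]=q[2]; XY[r,c]=q[:2]
M=((Z>98)&(Z<118)).astype(np.uint8); M=cv2.morphologyEx(M,cv2.MORPH_OPEN,np.ones((3,3)))
rr=cv2.minAreaRect(XY[M>0].astype(np.float32)); print(rr, M.sum(), tray([*rr[0],0]))
E
```

```text
t 10.75 tcp [524.02 -76.61 147.37] tray [-111.64  -71.95  117.37] yawY 48.59067117646809 tilt [ 0.  0. -1.] F [0.04 0.36 0.1 ] w 34.38092873810748 gf 0.0
[ 0.72  0.18 -0.68  1.84  0.12  1.17  0.85]
[452.93 -10.14  60.  ] [537.88 -13.11  55.  ]
((558.834716796875, 3.4560928344726562), (175.33302307128906, 91.9384536743164), 12.696063995361328) 1041 [-79.64   9.28 -30.  ]
```

Emit:
{"fn": "servo_tool", "kwargs": {"increments": [{"x": -0.71,"y": 0.3,"z": 0,"roll": 0.11,"grip": -0.2},{"x": -0.71,"y": 0.66,"z": 0,"roll": 0.11,"grip": -0.2},{"x": -0.71,"y": 0.66,"z": 0,"roll": 0.11,"grip": -0.2},{"x": -0.71,"y": 0.66,"z": 0,"roll": 0.11,"grip": -0.2},{"x": -0.71,"y": 0.66,"z": 0,"roll": 0.11,"grip": -0.2},{"x": -0.71,"y": 0.66,"z": 0,"roll": 0.11,"grip": -0.2},{"x": -0.71,"y": 0.66,"z": 0,"roll": 0.11,"grip": -0.2},{"x": -0.71,"y": 0.66,"z": 0,"roll": 0.11,"grip": -0.2},{"x": -0.71,"y": 0.66,"z": 0,"roll": 0.11,"grip": -0.2},{"x": -0.71,"y": 0.66,"z": 0,"roll": 0.11,"grip": -0.2}]}}

```text
clock: 11.63
eef_pos: [453.1, -11.5, 147.3]
tool_rot: [-0.064, -3.141, -0.001]
wrist_force: [0.3, 0.4, -0.2]
width: 34.1
grip_force: 0.0
```

```bash
python3 - <<'E'
from h import *
s=st(); print(np.array(s['joint_pos']))
im,d=manip.capture("wrist"); cv2.imwrite("pics/w2.png",im[:,:,::-1])
E
```

```text
t 11.6333 tcp [453.12 -11.48 147.33] tray [-184.77   -9.34  117.33] yawY 87.6675750592849 tilt [-0.  0. -1.] F [ 0.27  0.38 -0.16] w 34.14674795175218 gf 0.0
[ 0.73 -0.01 -0.75  2.   -0.01  1.15  1.52]
```

View pics/w2.png

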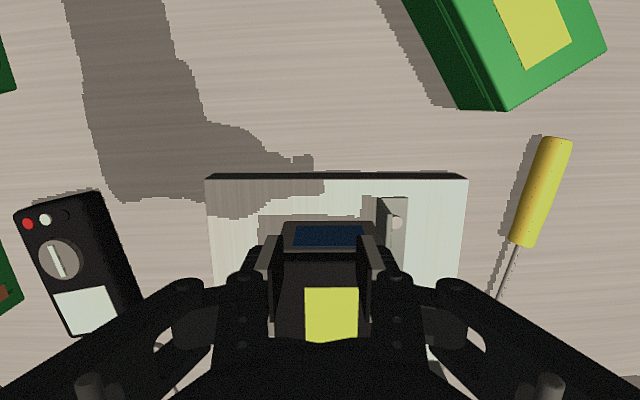

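```bash
python3 - <<'E'
from h import *
np.set_printoptions(precision=1,suppress=True)
m=manip.camera_model("wrist"); im,d=manip.capture("wrist")
for c in (295,320,345,350):
    for r in range(215,285,6):
        if d[r,c]>0:
            v,p=ray(m,(c,r)); print(c,r,tray(p+v*d[r,c]))
for c in range(180,480,300//12):
    if d[200,c]>0:
        v,p=ray(m,(c,200)); print('row200',c,tray(p+v*d[200,c]))
print(proj(m,world((-160,0,78))),proj(m,world((-185,-9,0))))
E
```

```text
295 215 [-164.6  -28.5   -1.8]
295 221 [-161.1  -28.2    3.5]
295 227 [-161.   -27.2   17.4]
295 233 [-161.4  -26.2   31.3]
295 239 [-161.4  -25.4   43. ]
295 245 [-162.1  -24.6   55. ]
295 251 [-160.3  -24.2   60.8]
295 257 [-161.   -23.5   71.3]
295 263 [-159.4  -23.2   76.4]
295 269 [-155.7  -23.2   77.3]
295 275 [-151.1  -23.4   76.3]
295 281 [-147.7  -23.4   77.7]
320 215 [-164.5   -7.4   -1.5]
320 221 [-160.9   -7.4    3.3]
320 227 [-161.7   -7.5   19.7]
320 233 [-161.4   -7.5   31.7]
320 239 [-161.4   -7.6   43.3]
320 245 [-161.8   -7.6   54.6]
320 251 [-160.2   -7.7   60.8]
320 257 [-160.6   -7.7   70.8]
320 263 [-159.7   -7.7   77.2]
320 269 [-156.1   -7.8   78.1]
320 275 [-151.1   -7.8   76.5]
320 281 [-147.    -7.8   76.8]
345 215 [-164.5   13.7   -1. ]
345 221 [-161.1   13.3    4.4]
345 227 [-161.2   12.2   18.9]
345 233 [-161.1   11.2   31.3]
345 239 [-161.6   10.2   44. ]
345 245 [-161.5    9.4   54.4]
345 251 [-159.9    8.9   60.6]
345 257 [-160.9    8.    71.7]
345 263 [-159.7    7.6   77.5]
345 269 [-155.4    7.7   77.2]
345 275 [-151.4    7.8   77.3]
345 281 [-147.5    7.8   77.9]
350 215 [-164.8   17.8   -0.1]
350 221 [-160.7   17.5    3.3]
350 227 [-161.3   16.    19.3]
350 233 [-161.9   14.7   33.4]
350 239 [-161.5   13.7   44. ]
350 245 [-161.3   12.8   53.9]
350 251 [-159.7   12.3   60.3]
350 257 [-160.9   11.2   71.7]
350 263 [-159.3   10.8   76.7]
350 269 [-155.7   10.7   77.8]
350 275 [-151.5   10.8   77.6]
350 281 [-146.9   11.    76.8]
row200 180 [-170.3 -138.1  -31.1]
row200 205 [-170.3 -114.2  -30.5]
row200 230 [-178.4  -82.2   -0.9]
row200 255 [-178.3  -61.2   -0.5]
row200 280 [-178.1  -40.5   -0.9]
row200 305 [-177.7  -19.8   -1.5]
row200 330 [-177.9    1.    -0.4]
row200 355 [-177.5   21.8   -1.2]
row200 380 [-180.4   40.6    9.6]
row200 405 [-178.3   62.5    2.8]
row200 430 [-176.8   85.    -1.9]
row200 455 [-177.1  105.6   -0.1]
[332.6 263. ] [317.9 191.9]
```

The pack is flat against the rail, with its rear face square at tray x -161. I'll lower behind it and push.

Emit:
{"fn": "servo_tool", "kwargs": {"increments": [{"x": 0,"y": 0.02,"z": -0.4,"roll": 0.001,"grip": -0.2},{"x": 0,"y": 0.02,"z": -0.8,"roll": 0.001,"grip": -0.2},{"x": 0,"y": 0.02,"z": -0.9,"roll": 0.001,"grip": -0.2},{"x": 0,"y": 0.02,"z": -0.9,"roll": 0.001,"grip": -0.2},{"x": 0,"y": 0.02,"z": -0.9,"roll": 0.001,"grip": -0.2},{"x": 0.02,"y": 0.02,"z": -0.9,"roll": 0.001,"grip": -0.2},{"x": 0.05,"y": 0.02,"z": -0.9,"roll": 0.001,"grip": -0.2},{"x": 0.08,"y": 0.02,"z": -0.9,"roll": 0.001,"grip": -0.2},{"x": 0.1,"y": 0.02,"z": -0.9,"roll": 0.001,"grip": -0.2},{"x": 0.12,"y": 0.02,"z": -0.9,"roll": 0.001,"grip": -0.2}]}}

```text
clock: 12.57
eef_pos: [464.2, -9.8, 57.6]
tool_rot: [-0.052, -3.139, 0.001]
wrist_force: [-6.2, -0.1, 2.2]
width: 34.0
grip_force: 0.0
```

Emit:
{"fn": "servo_tool", "kwargs": {"increments": [{"x": 0.04,"y": -0.001,"z": 0,"roll": 0,"grip": -0.2},{"x": 0.09,"y": -0.003,"z": 0,"roll": 0,"grip": -0.2},{"x": 0.14,"y": -0.005,"z": 0,"roll": 0,"grip": -0.2},{"x": 0.19,"y": -0.006,"z": 0,"roll": 0,"grip": -0.2},{"x": 0.24,"y": -0.008,"z": 0,"roll": 0,"grip": -0.2},{"x": 0.29,"y": -0.01,"z": 0,"roll": 0,"grip": -0.2},{"x": 0.34,"y": -0.011,"z": 0,"roll": 0,"grip": -0.2},{"x": 0.39,"y": -0.013,"z": 0,"roll": 0,"grip": -0.2},{"x": 0.44,"y": -0.015,"z": 0,"roll": 0,"grip": -0.2},{"x": 0.48,"y": -0.016,"z": 0,"roll": 0,"grip": -0.2}]}}

```text
clock: 13.4
eef_pos: [511.6, -11.3, 56.9]
tool_rot: [-0.051, -3.137, 0.0]
wrist_force: [-6.7, 0.0, 2.2]
width: 34.2
grip_force: 0.0
```

```bash
python3 -c "from h import *; s=st()"
```

```text
t 13.4 tcp [511.57 -11.26  56.86] tray [-126.36   -7.07   26.86] yawY 88.13584504648072 tilt [-0. -0. -1.] F [-6.68  0.03  2.18] w 34.19932816249706 gf 0.0
```

Emit:
{"fn": "servo_tool", "kwargs": {"increments": [{"x": 0.05,"y": -0.001,"z": 0,"roll": 0,"grip": -0.2},{"x": 0.1,"y": -0.003,"z": 0,"roll": 0,"grip": -0.2},{"x": 0.15,"y": -0.005,"z": 0,"roll": 0,"grip": -0.2},{"x": 0.2,"y": -0.006,"z": 0,"roll": 0,"grip": -0.2},{"x": 0.25,"y": -0.008,"z": 0,"roll": 0,"grip": -0.2},{"x": 0.3,"y": -0.01,"z": 0,"roll": 0,"grip": -0.2},{"x": 0.35,"y": -0.011,"z": 0,"roll": 0,"grip": -0.2},{"x": 0.4,"y": -0.013,"z": 0,"roll": 0,"grip": -0.2},{"x": 0.45,"y": -0.015,"z": 0,"roll": 0,"grip": -0.2},{"x": 0.5,"y": -0.017,"z": 0,"roll": 0,"grip": -0.2}]}}

```text
clock: 14.23
eef_pos: [561.4, -12.9, 56.8]
tool_rot: [-0.051, -3.137, 0.0]
wrist_force: [-6.3, 1.1, 3.0]
width: 34.4
grip_force: 0.0
```

Emit:
{"fn": "servo_tool", "kwargs": {"increments": [{"x": 0.005,"y": 0,"z": 0,"roll": 0,"grip": -0.2},{"x": 0.01,"y": 0,"z": 0,"roll": 0,"grip": -0.2},{"x": 0.015,"y": 0,"z": 0,"roll": 0,"grip": -0.2},{"x": 0.02,"y": -0.001,"z": 0,"roll": 0,"grip": -0.2},{"x": 0.025,"y": -0.001,"z": 0,"roll": 0,"grip": -0.2},{"x": 0.03,"y": -0.001,"z": 0,"roll": 0,"grip": -0.2},{"x": 0.035,"y": -0.001,"z": 0,"roll": 0,"grip": -0.2},{"x": 0.035,"y": -0.001,"z": 0,"roll": 0,"grip": -0.2},{"x": 0.035,"y": -0.001,"z": 0,"roll": 0,"grip": -0.2},{"x": 0.035,"y": -0.001,"z": 0,"roll": 0,"grip": -0.2}]}}

```text
clock: 15.07
eef_pos: [566.6, -13.1, 57.3]
tool_rot: [0.051, 3.141, 0.0]
wrist_force: [-3.0, 0.1, -1.2]
width: 34.4
grip_force: 0.0
```

Emit:
{"fn": "servo_tool", "kwargs": {"increments": [{"x": 0.004,"y": 0,"z": 0,"roll": 0,"grip": -0.2},{"x": 0.008,"y": 0,"z": 0,"roll": 0,"grip": -0.2},{"x": 0.012,"y": 0,"z": 0,"roll": 0,"grip": -0.2},{"x": 0.016,"y": -0.001,"z": 0,"roll": 0,"grip": -0.2},{"x": 0.02,"y": -0.001,"z": 0,"roll": 0,"grip": -0.2},{"x": 0.024,"y": -0.001,"z": 0,"roll": 0,"grip": -0.2},{"x": 0.028,"y": -0.001,"z": 0,"roll": 0,"grip": -0.2},{"x": 0.032,"y": -0.001,"z": 0,"roll": 0,"grip": -0.2},{"x": 0.036,"y": -0.001,"z": 0,"roll": 0,"grip": -0.2},{"x": 0.04,"y": -0.001,"z": 0,"roll": 0,"grip": -0.2}]}}

```text
clock: 15.9
eef_pos: [570.6, -13.2, 57.3]
tool_rot: [0.051, 3.141, 0.0]
wrist_force: [-4.4, -0.0, -1.3]
width: 34.3
grip_force: 0.0
```

Emit:
{"fn": "servo_tool", "kwargs": {"increments": [{"x": 0.004,"y": 0,"z": 0,"roll": 0,"grip": -0.2},{"x": 0.008,"y": 0,"z": 0,"roll": 0,"grip": -0.2},{"x": 0.012,"y": 0,"z": 0,"roll": 0,"grip": -0.2},{"x": 0.016,"y": -0.001,"z": 0,"roll": 0,"grip": -0.2},{"x": 0.02,"y": -0.001,"z": 0,"roll": 0,"grip": -0.2},{"x": 0.024,"y": -0.001,"z": 0,"roll": 0,"grip": -0.2},{"x": 0.028,"y": -0.001,"z": 0,"roll": 0,"grip": -0.2},{"x": 0.032,"y": -0.001,"z": 0,"roll": 0,"grip": -0.2},{"x": 0.036,"y": -0.001,"z": 0,"roll": 0,"grip": -0.2},{"x": 0.04,"y": -0.001,"z": 0,"roll": 0,"grip": -0.2}]}}

```text
clock: 16.73
eef_pos: [574.6, -13.3, 57.4]
tool_rot: [0.051, 3.141, 0.0]
wrist_force: [-3.3, 0.8, -1.5]
width: 34.4
grip_force: 0.0
```

Emit:
{"fn": "servo_tool", "kwargs": {"increments": [{"x": 0.004,"y": 0,"z": 0,"roll": 0,"grip": -0.2},{"x": 0.008,"y": 0,"z": 0,"roll": 0,"grip": -0.2},{"x": 0.012,"y": 0,"z": 0,"roll": 0,"grip": -0.2},{"x": 0.016,"y": -0.001,"z": 0,"roll": 0,"grip": -0.2},{"x": 0.02,"y": -0.001,"z": 0,"roll": 0,"grip": -0.2},{"x": 0.024,"y": -0.001,"z": 0,"roll": 0,"grip": -0.2},{"x": 0.028,"y": -0.001,"z": 0,"roll": 0,"grip": -0.2},{"x": 0.032,"y": -0.001,"z": 0,"roll": 0,"grip": -0.2},{"x": 0.036,"y": -0.001,"z": 0,"roll": 0,"grip": -0.2},{"x": 0.04,"y": -0.001,"z": 0,"roll": 0,"grip": -0.2}]}}

```text
clock: 17.57
eef_pos: [578.6, -13.4, 57.3]
tool_rot: [0.051, 3.141, 0.0]
wrist_force: [-3.9, -0.1, -1.4]
width: 34.3
grip_force: 0.0
```

Emit:
{"fn": "servo_tool", "kwargs": {"increments": [{"x": 0.004,"y": 0,"z": 0,"roll": 0,"grip": -0.2},{"x": 0.008,"y": 0,"z": 0,"roll": 0,"grip": -0.2},{"x": 0.012,"y": 0,"z": 0,"roll": 0,"grip": -0.2},{"x": 0.016,"y": -0.001,"z": 0,"roll": 0,"grip": -0.2},{"x": 0.02,"y": -0.001,"z": 0,"roll": 0,"grip": -0.2},{"x": 0.024,"y": -0.001,"z": 0,"roll": 0,"grip": -0.2},{"x": 0.028,"y": -0.001,"z": 0,"roll": 0,"grip": -0.2},{"x": 0.032,"y": -0.001,"z": 0,"roll": 0,"grip": -0.2},{"x": 0.036,"y": -0.001,"z": 0,"roll": 0,"grip": -0.2},{"x": 0.04,"y": -0.001,"z": 0,"roll": 0,"grip": -0.2}]}}

```text
clock: 18.4
eef_pos: [582.6, -13.5, 57.3]
tool_rot: [0.051, 3.141, 0.0]
wrist_force: [-3.6, 0.0, -1.2]
width: 34.1
grip_force: 0.0
```

Emit:
{"fn": "servo_tool", "kwargs": {"increments": [{"x": 0.004,"y": 0,"z": 0,"roll": 0,"grip": -0.2},{"x": 0.008,"y": 0,"z": 0,"roll": 0,"grip": -0.2},{"x": 0.012,"y": 0,"z": 0,"roll": 0,"grip": -0.2},{"x": 0.016,"y": -0.001,"z": 0,"roll": 0,"grip": -0.2},{"x": 0.02,"y": -0.001,"z": 0,"roll": 0,"grip": -0.2},{"x": 0.024,"y": -0.001,"z": 0,"roll": 0,"grip": -0.2},{"x": 0.028,"y": -0.001,"z": 0,"roll": 0,"grip": -0.2},{"x": 0.032,"y": -0.001,"z": 0,"roll": 0,"grip": -0.2},{"x": 0.036,"y": -0.001,"z": 0,"roll": 0,"grip": -0.2},{"x": 0.04,"y": -0.001,"z": 0,"roll": 0,"grip": -0.2}]}}

```text
clock: 19.23
eef_pos: [586.7, -13.6, 57.4]
tool_rot: [0.051, 3.141, 0.0]
wrist_force: [-3.3, 0.7, -1.4]
width: 34.0
grip_force: 0.0
```

Emit:
{"fn": "servo_tool", "kwargs": {"increments": [{"x": 0.004,"y": 0,"z": 0,"roll": 0,"grip": -0.2},{"x": 0.008,"y": 0,"z": 0,"roll": 0,"grip": -0.2},{"x": 0.012,"y": 0,"z": 0,"roll": 0,"grip": -0.2},{"x": 0.016,"y": -0.001,"z": 0,"roll": 0,"grip": -0.2},{"x": 0.02,"y": -0.001,"z": 0,"roll": 0,"grip": -0.2},{"x": 0.024,"y": -0.001,"z": 0,"roll": 0,"grip": -0.2},{"x": 0.028,"y": -0.001,"z": 0,"roll": 0,"grip": -0.2},{"x": 0.032,"y": -0.001,"z": 0,"roll": 0,"grip": -0.2},{"x": 0.036,"y": -0.001,"z": 0,"roll": 0,"grip": -0.2},{"x": 0.04,"y": -0.001,"z": 0,"roll": 0,"grip": -0.2}]}}

```text
clock: 20.07
eef_pos: [590.4, -13.7, 57.3]
tool_rot: [-0.051, -3.141, -0.0]
wrist_force: [-4.3, 0.9, -2.0]
width: 34.4
grip_force: 0.0
```

Emit:
{"fn": "servo_tool", "kwargs": {"increments": [{"x": 0.003,"y": 0,"z": 0,"roll": 0,"grip": -0.2},{"x": 0.006,"y": 0,"z": 0,"roll": 0,"grip": -0.2},{"x": 0.009,"y": 0,"z": 0,"roll": 0,"grip": -0.2},{"x": 0.012,"y": 0,"z": 0,"roll": 0,"grip": -0.2},{"x": 0.015,"y": 0,"z": 0,"roll": 0,"grip": -0.2},{"x": 0.018,"y": 0,"z": 0,"roll": 0,"grip": -0.2},{"x": 0.021,"y": -0.001,"z": 0,"roll": 0,"grip": -0.2},{"x": 0.024,"y": -0.001,"z": 0,"roll": 0,"grip": -0.2},{"x": 0.027,"y": -0.001,"z": 0,"roll": 0,"grip": -0.2},{"x": 0.03,"y": -0.001,"z": 0,"roll": 0,"grip": -0.2}]}}

```text
clock: 20.9
eef_pos: [593.5, -13.8, 57.3]
tool_rot: [-0.051, -3.141, -0.0]
wrist_force: [-5.7, -0.3, -1.1]
width: 34.0
grip_force: 0.0
```

Emit:
{"fn": "servo_tool", "kwargs": {"increments": [{"x": 0.003,"y": 0,"z": 0,"roll": 0,"grip": -0.2},{"x": 0.006,"y": 0,"z": 0,"roll": 0,"grip": -0.2},{"x": 0.009,"y": 0,"z": 0,"roll": 0,"grip": -0.2},{"x": 0.012,"y": 0,"z": 0,"roll": 0,"grip": -0.2},{"x": 0.015,"y": 0,"z": 0,"roll": 0,"grip": -0.2},{"x": 0.018,"y": 0,"z": 0,"roll": 0,"grip": -0.2},{"x": 0.02,"y": -0.001,"z": 0,"roll": 0,"grip": -0.2},{"x": 0.02,"y": -0.001,"z": 0,"roll": 0,"grip": -0.2},{"x": 0.02,"y": -0.001,"z": 0,"roll": 0,"grip": -0.2},{"x": 0.02,"y": -0.001,"z": 0,"roll": 0,"grip": -0.2}]}}

```text
clock: 21.73
eef_pos: [595.5, -13.9, 57.3]
tool_rot: [-0.051, -3.141, -0.0]
wrist_force: [-5.0, -0.0, -0.5]
width: 34.3
grip_force: 0.0
```

Emit:
{"fn": "servo_tool", "kwargs": {"increments": [{"x": 0.003,"y": 0,"z": 0,"roll": 0,"grip": -0.2},{"x": 0.006,"y": 0,"z": 0,"roll": 0,"grip": -0.2},{"x": 0.009,"y": 0,"z": 0,"roll": 0,"grip": -0.2},{"x": 0.012,"y": 0,"z": 0,"roll": 0,"grip": -0.2},{"x": 0.015,"y": 0,"z": 0,"roll": 0,"grip": -0.2},{"x": 0.018,"y": 0,"z": 0,"roll": 0,"grip": -0.2},{"x": 0.02,"y": -0.001,"z": 0,"roll": 0,"grip": -0.2},{"x": 0.02,"y": -0.001,"z": 0,"roll": 0,"grip": -0.2},{"x": 0.02,"y": -0.001,"z": 0,"roll": 0,"grip": -0.2},{"x": 0.02,"y": -0.001,"z": 0,"roll": 0,"grip": -0.2}]}}

```text
clock: 22.57
eef_pos: [595.7, -13.8, 56.9]
tool_rot: [-0.051, -3.137, 0.0]
wrist_force: [-9.2, 0.6, 1.1]
width: 34.2
grip_force: 0.0
```

Emit:
{"fn": "servo_tool", "kwargs": {"increments": [{"x": 0.003,"y": 0,"z": 0,"roll": 0,"grip": -0.2},{"x": 0.006,"y": 0,"z": 0,"roll": 0,"grip": -0.2},{"x": 0.009,"y": 0,"z": 0,"roll": 0,"grip": -0.2},{"x": 0.012,"y": 0,"z": 0,"roll": 0,"grip": -0.2},{"x": 0.015,"y": 0,"z": 0,"roll": 0,"grip": -0.2},{"x": 0.018,"y": 0,"z": 0,"roll": 0,"grip": -0.2},{"x": 0.02,"y": 0,"z": 0,"roll": 0,"grip": -0.2},{"x": 0.02,"y": 0,"z": 0,"roll": 0,"grip": -0.2},{"x": 0.02,"y": 0,"z": 0,"roll": 0,"grip": -0.2},{"x": 0.02,"y": 0,"z": 0,"roll": 0,"grip": -0.2}]}}

```text
clock: 23.4
eef_pos: [595.6, -13.8, 56.9]
tool_rot: [-0.051, -3.133, 0.002]
wrist_force: [-16.5, -0.5, 7.1]
width: 34.1
grip_force: 0.0
```

Solid stop at 16.5 N with no movement, so the pack is bearing on the block at about tray x 89. I'll back off and check.

Emit:
{"fn": "servo_tool", "kwargs": {"increments": [{"x": -0.1,"y": 0,"z": 0,"roll": 0,"grip": -0.2},{"x": -0.3,"y": 0.01,"z": 0,"roll": 0,"grip": -0.4},{"x": -0.6,"y": 0.02,"z": 0.1,"roll": 0,"grip": -0.6},{"x": -0.6,"y": 0.02,"z": 0.5,"roll": 0,"grip": -1},{"x": -0.6,"y": 0.02,"z": 0.9,"roll": 0,"grip": -1},{"x": -0.6,"y": 0.02,"z": 1,"roll": 0,"grip": -1},{"x": -0.6,"y": 0.02,"z": 1,"roll": 0,"grip": -1},{"x": -0.6,"y": 0.02,"z": 1,"roll": 0,"grip": -1},{"x": -0.6,"y": 0.02,"z": 1,"roll": 0,"grip": -1},{"x": -0.6,"y": 0.02,"z": 1,"roll": 0,"grip": -1}]}}

```text
clock: 24.23
eef_pos: [539.4, -12.0, 156.3]
tool_rot: [-0.051, -3.14, -0.001]
wrist_force: [-0.1, 0.8, -0.1]
width: 0.4
grip_force: 0.0
```

```bash
python3 - <<'E'
from h import *
s=st()
for n in ("wrist","top"):
    m=manip.camera_model(n); im,d=manip.capture(n); np.save(n+"1.npy",d)
    cv2.imwrite(f"pics/{n}2.png",im[:,:,::-1])
    for t in ("clamp_grip","clamp_pivot"):
        for r in manip.tip_of(n,t)[:2]:
            q=at_depth(m,r['centre'],d); print(n,t,r['score'],r['centre'],None if q is None else tray(q))
m=manip.camera_model("wrist"); d=np.load("wrist1.npy")
for n,g in (("clampgrip nominal",(5,146,180)),("rear",(-31,0,78))): print(n,proj(m,world(g)),proj(manip.camera_model("top"),world(g)))
P=np.array([tray(ray(m,(c,r))[1]+ray(m,(c,r))[0]*d[r,c]) for r in range(0,400,2) for c in range(0,640,2) if d[r,c]>0])
s=(P[:,2]>15)&(P[:,2]<65)&(abs(P[:,1])<36)&(P[:,0]>-60)&(P[:,0]<0); Q=P[s]; print(len(Q)); 
if len(Q)>20: print('rear', np.polyfit(Q[:,1],Q[:,0],1), np.median(Q[:,0]), Q[:,1].min(),Q[:,1].max())
d=np.load("top1.npy"); m=manip.camera_model("top"); Q=[]
for r in range(130,180):
  for c in range(265,325):
    q=tray(ray(m,(c,r))[1]+ray(m,(c,r))[0]*d[r,c])
    if q[2]>105 and q[1]>105 and q[1]<180: Q.append(q)
Q=np.array(Q); print('handle'); print(Q[np.argsort(Q[:,1])][::4])
E
```

```text
t 24.2333 tcp [539.44 -12.   156.29] tray [-98.48  -6.84 126.29] yawY 88.13335481105995 tilt [-0.  0. -1.] F [-0.12  0.79 -0.08] w 0.3681178667825276 gf 0.0
top clamp_grip 0.55 [288.4, 150.9] [  2.56 145.43 172.23]
top clamp_pivot 0.97 [307.6, 156.3] [  7.97  95.91 105.77]
clampgrip nominal [644.53 499.12] [287.99 149.18]
rear [326.99 313.82] [340.43 172.65]
18
handle
[[  5.31 105.16 127.09]
 [  3.13 108.05 124.28]
 [  3.02 110.87 124.43]
 [  2.53 115.89 135.59]
 [  4.31 118.55 139.16]
 [  5.23 120.99 145.57]
 [ 13.47 121.78 137.48]
 [  4.88 123.7  146.51]
 [  6.14 126.19 151.69]
 [ -2.44 126.52 141.74]
 [  5.39 128.78 153.96]
 [ -2.54 129.3  141.84]
 [  2.47 131.44 153.91]
 [ -4.01 133.79 156.24]
 [  4.07 133.98 157.89]
 [  2.65 136.35 162.39]
 [ -3.02 136.85 152.62]
 [  1.87 138.89 164.74]
 [ -1.99 139.94 148.89]
 [  3.95 141.53 167.05]
 [  1.94 143.67 173.45]
 [  8.09 144.05 171.84]
 [  4.11 146.32 175.39]
 [ 10.55 146.79 172.86]
 [  1.45 148.99 174.63]
 [ -2.29 149.38 168.3 ]
 [  3.59 151.62 176.67]
 [  0.14 153.2  187.74]
 [ -2.13 154.09 176.73]
 [  5.52 156.08 188.21]
 [ -0.89 156.4  181.71]
 [  2.46 158.58 188.83]
 [ 12.13 159.37 184.79]
 [  9.   161.   194.49]
 [ 12.81 161.48 191.27]
 [  1.43 163.62 191.79]
 [ 13.77 164.52 188.05]
 [ -0.68 166.45 189.37]
 [  1.12 168.91 192.36]
 [  8.54 169.85 186.45]
 [  6.94 172.9  182.37]]
```

View pics/wrist2.png

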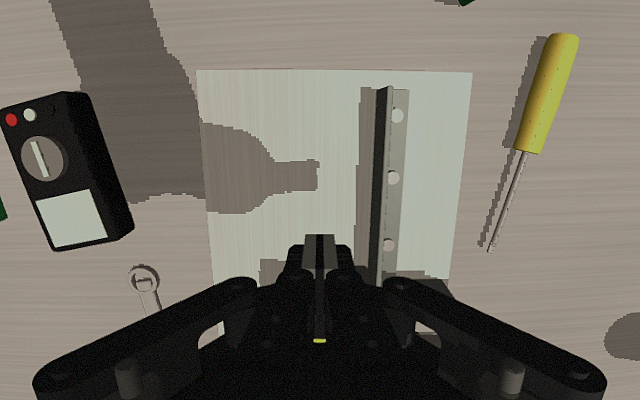

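```bash
python3 - <<'E'
from h import *
np.set_printoptions(precision=2,suppress=True)
d=np.load("top1.npy"); m=manip.camera_model("top"); 
im=cv2.imread("pics/top2.png"); cv2.imwrite("pics/c2.png",cv2.resize(im[120:220,270:400],None,fx=5,fy=5,interpolation=cv2.INTER_CUBIC))
rows={}
for r in range(140,200):
  for c in range(310,372):
    q=tray(ray(m,(c,r))[1]+ray(m,(c,r))[0]*d[r,c])
    if 70<q[2]<86 and abs(q[1])<50 and -60<q[0]<34: rows.setdefault(r,[]).append(q)
for r,Q in rows.items():
    Q=np.array(Q); print(r,len(Q),'x',Q[:,0].mean(),'y',Q[:,1].min()-1.4,Q[:,1].max()+1.4)
E
```

```text
169 1 x -20.447943915245283 y 35.07132359209909 37.87132359209909
170 1 x -24.465970549408816 y 35.00204712263498 37.802047122634974
171 1 x -25.913287973914393 y 34.92894927646894 37.72894927646894
172 1 x -28.529578847202654 y 34.8574367488813 37.657436748881295
```

View pics/c2.png

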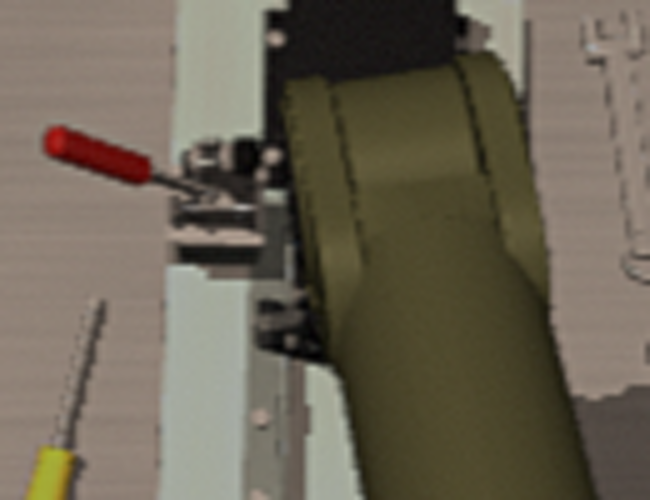

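Emit:
{"fn": "servo_tool", "kwargs": {"increments": [{"x": 0,"y": 0,"z": 0.4,"roll": 0,"grip": -1},{"x": 0,"y": 0.2,"z": 0.8,"roll": 0,"grip": -1},{"x": 0,"y": 0.5,"z": 1,"roll": 0,"grip": -1},{"x": 0,"y": 0.8,"z": 1,"roll": 0,"grip": -1},{"x": 0,"y": 1,"z": 1,"roll": 0,"grip": -1},{"x": 0.2,"y": 1,"z": 1,"roll": 0,"grip": -1},{"x": 0.5,"y": 1,"z": 1,"roll": 0,"grip": -1},{"x": 0.5,"y": 1,"z": 1,"roll": 0,"grip": -1},{"x": 0.5,"y": 1,"z": 1,"roll": 0,"grip": -1},{"x": 0.5,"y": 1,"z": 1,"roll": 0,"grip": -1}]}}

```text
clock: 25.37
eef_pos: [589.1, 88.3, 256.8]
tool_rot: [-0.051, -3.14, -0.001]
wrist_force: [-0.8, 0.1, 0.6]
width: -0.2
grip_force: 0.0
```

Emit:
{"fn": "servo_tool", "kwargs": {"increments": [{"x": 0,"y": 0.53,"z": 0.1,"roll": 0,"grip": -1},{"x": 0.3,"y": 0.53,"z": 0.1,"roll": 0,"grip": -1},{"x": 0.58,"y": 0.53,"z": 0.1,"roll": 0,"grip": -1},{"x": 0.58,"y": 0.53,"z": 0.1,"roll": 0,"grip": -1},{"x": 0.58,"y": 0.53,"z": 0.1,"roll": 0,"grip": -1},{"x": 0.58,"y": 0.53,"z": 0.1,"roll": 0,"grip": -1},{"x": 0.58,"y": 0.53,"z": 0.1,"roll": 0,"grip": -1},{"x": 0.58,"y": 0.53,"z": 0.1,"roll": 0,"grip": -1},{"x": 0.58,"y": 0.53,"z": 0.1,"roll": 0,"grip": -1},{"x": 0.58,"y": 0.53,"z": 0.1,"roll": 0,"grip": -1}]}}

```text
clock: 26.2
eef_pos: [647.3, 140.8, 267.9]
tool_rot: [0.052, 3.14, -0.001]
wrist_force: [0.4, 1.1, -0.4]
width: 0.3
grip_force: 0.0
```

```bash
python3 - <<'E'
from h import *
s=st(); np.set_printoptions(precision=2,suppress=True)
imt,d=manip.capture("top"); m=manip.camera_model("top"); 
iw,dw=manip.capture("wrist"); ims,ds=manip.capture("scene")
t=cv2.resize(imt[120:220,270:400],(520,400),interpolation=cv2.INTER_CUBIC); sc=cv2.resize(ims[170:300,200:370],(523,400),interpolation=cv2.INTER_CUBIC)
cv2.imwrite("pics/c3.png",cv2.resize(np.hstack([t,sc]),(800,307))[:,:,::-1])
cv2.imwrite("pics/w3.png",iw[:,:,::-1])
rows={}
for r in range(140,200):
  for c in range(310,372):
    q=tray(ray(m,(c,r))[1]+ray(m,(c,r))[0]*d[r,c])
    if 70<q[2]<86 and abs(q[1])<50 and -60<q[0]<34: rows.setdefault(r,[]).append(q)
for r,Q in rows.items():
    Q=np.array(Q); print(r,len(Q),'x',Q[:,0].mean(),'y',Q[:,1].min()-1.4,Q[:,1].max()+1.4)
E
```

```text
t 26.2 tcp [647.26 140.75 267.89] tray [  3.95 149.58 237.89] yawY 88.11781841035389 tilt [ 0. -0. -1.] F [ 0.42  1.09 -0.43] w 0.29937304655361996 gf 0.0
151 3 x 33.54807679055846 y -45.55752752094303 15.675970092358376
152 20 x 31.937987692054826 y -37.305591368466786 21.37561243991535
153 20 x 28.83218671386536 y -37.40896847762939 21.35132742813796
154 18 x 26.21679932665597 y -37.590150646535484 18.362865668746544
155 19 x 22.97170043060882 y -37.411539517543865 18.263002382699252
156 18 x 19.8044194116725 y -37.13448704029352 15.340689314493831
157 17 x 16.773456852433327 y -37.36018465605567 12.274519572782085
158 17 x 13.56942830882879 y -37.525169722882445 12.230918100257847
159 16 x 10.742175569906713 y -37.602971516661086 9.340207813258994
160 16 x 7.770824441065691 y -37.464131612342456 9.174424588868794
161 15 x 4.6497212851993535 y -37.64336926698523 6.31552592018067
162 15 x 1.6606711557558262 y -37.77557025758095 6.108736562220496
163 14 x -1.0796255489456568 y -37.73395934097722 3.1691612558196773
164 14 x -4.434210908192572 y -37.600653999263045 3.0616143455011273
165 13 x -6.815300193045399 y -38.15925644500691 0.0983334442880337
166 12 x -10.181589255515545 y -38.000006432316674 -2.811124362302254
167 12 x -12.872764889021177 y -37.75319106020984 -2.9637792797021176
168 11 x -16.150357918756615 y -37.902958490238696 -5.91672514078622
169 11 x -19.448757842565712 y -37.75102392889227 -5.874708170754891
170 10 x -22.27705082426137 y -38.11406101260951 -8.819935902862198
171 10 x -25.26012635956928 y -38.081342385856225 -8.992666003194744
172 8 x -27.595652864855587 y -38.395507407807266 -12.042190154764386
```

View pics/c3.png

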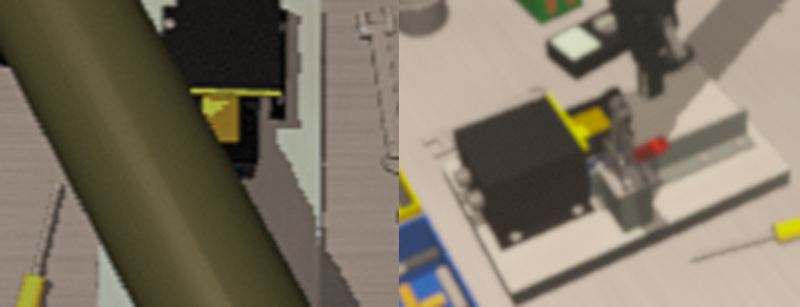

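View pics/w3.png

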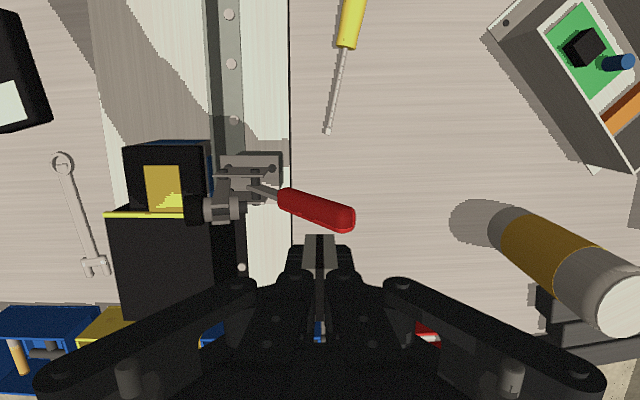

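The pack is seated: its side edge runs at tray y ≈ -38 and parallel to the tray, so it is flat on the rail. The red grip is at wrist (315,207) and the tool is over it. Now I'll press the clamp handle along its arc.

Emit:
{"fn": "servo_tool", "kwargs": {"increments": [{"x": 0.01,"y": -0.05,"z": -0.05,"roll": 0,"grip": -1},{"x": 0.01,"y": -0.05,"z": -0.1,"roll": 0,"grip": -1},{"x": 0.01,"y": -0.05,"z": -0.15,"roll": 0,"grip": -1},{"x": 0.01,"y": -0.05,"z": -0.2,"roll": 0,"grip": -1},{"x": 0.01,"y": -0.05,"z": -0.25,"roll": 0,"grip": -1},{"x": 0.01,"y": -0.05,"z": -0.3,"roll": 0,"grip": -1},{"x": 0.01,"y": -0.05,"z": -0.35,"roll": 0,"grip": -1},{"x": 0.01,"y": -0.05,"z": -0.39,"roll": 0,"grip": -1},{"x": 0.01,"y": -0.05,"z": -0.43,"roll": 0,"grip": -1},{"x": 0.01,"y": -0.05,"z": -0.43,"roll": 0,"grip": -1}]}}

```text
clock: 27.18
eef_pos: [648.2, 135.9, 223.3]
tool_rot: [-0.051, -3.14, 0.0]
wrist_force: [-0.3, -0.4, -0.0]
width: -0.1
grip_force: 0.0
```

Emit:
{"fn": "servo_tool", "kwargs": {"increments": [{"x": 0,"y": 0.017,"z": -0.028,"roll": 0,"grip": -1},{"x": 0,"y": 0.034,"z": -0.056,"roll": 0,"grip": -1},{"x": 0,"y": 0.051,"z": -0.084,"roll": 0,"grip": -1},{"x": 0,"y": 0.068,"z": -0.112,"roll": 0,"grip": -1},{"x": 0.003,"y": 0.085,"z": -0.14,"roll": 0,"grip": -1},{"x": 0.003,"y": 0.102,"z": -0.168,"roll": 0,"grip": -1},{"x": 0.004,"y": 0.119,"z": -0.196,"roll": 0,"grip": -1},{"x": 0.004,"y": 0.136,"z": -0.224,"roll": 0,"grip": -1},{"x": 0.005,"y": 0.153,"z": -0.252,"roll": 0,"grip": -1},{"x": 0.006,"y": 0.17,"z": -0.28,"roll": 0,"grip": -1}]}}

```text
clock: 28.02
eef_pos: [650.4, 154.0, 198.6]
tool_rot: [0.051, 3.137, 0.002]
wrist_force: [0.3, -0.1, 7.2]
width: -0.2
grip_force: 3.0
```

```bash
python3 -c "from h import *; s=st()"
```

```text
t 28.0167 tcp [650.41 154.01 198.56] tray [  6.62 162.94 168.56] yawY 88.1388810017915 tilt [ 0.  0. -1.] F [ 0.34 -0.08  7.19] w -0.23863572783166923 gf 2.9545936424983665
```

Emit:
{"fn": "servo_tool", "kwargs": {"increments": [{"x": 0,"y": 0.022,"z": -0.026,"roll": 0,"grip": -1},{"x": 0,"y": 0.044,"z": -0.052,"roll": 0,"grip": -1},{"x": 0,"y": 0.066,"z": -0.078,"roll": 0,"grip": -1},{"x": -0.003,"y": 0.086,"z": -0.106,"roll": 0,"grip": -1},{"x": -0.004,"y": 0.105,"z": -0.134,"roll": 0,"grip": -1},{"x": -0.005,"y": 0.12,"z": -0.162,"roll": 0,"grip": -1},{"x": -0.006,"y": 0.135,"z": -0.19,"roll": 0,"grip": -1},{"x": -0.007,"y": 0.15,"z": -0.22,"roll": 0,"grip": -1},{"x": -0.008,"y": 0.162,"z": -0.25,"roll": 0,"grip": -1},{"x": -0.01,"y": 0.174,"z": -0.28,"roll": 0,"grip": -1}]}}

```text
clock: 28.85
eef_pos: [650.7, 171.7, 170.7]
tool_rot: [0.051, 3.134, 0.004]
wrist_force: [3.0, 0.5, 6.9]
width: -0.2
grip_force: 2.6
```

Emit:
{"fn": "servo_tool", "kwargs": {"increments": [{"x": 0,"y": 0.012,"z": -0.03,"roll": 0,"grip": -1},{"x": 0,"y": 0.024,"z": -0.06,"roll": 0,"grip": -1},{"x": 0,"y": 0.036,"z": -0.09,"roll": 0,"grip": -1},{"x": 0,"y": 0.046,"z": -0.12,"roll": 0,"grip": -1},{"x": 0,"y": 0.056,"z": -0.15,"roll": 0,"grip": -1},{"x": 0,"y": 0.064,"z": -0.18,"roll": 0,"grip": -1},{"x": 0,"y": 0.07,"z": -0.21,"roll": 0,"grip": -1},{"x": 0,"y": 0.075,"z": -0.24,"roll": 0,"grip": -1},{"x": 0,"y": 0.08,"z": -0.27,"roll": 0,"grip": -1},{"x": 0,"y": 0.083,"z": -0.29,"roll": 0,"grip": -1}]}}

```text
clock: 29.68
eef_pos: [649.4, 179.4, 140.2]
tool_rot: [0.051, 3.138, 0.002]
wrist_force: [3.4, 0.9, 4.7]
width: 0.1
grip_force: 2.4
```

```bash
python3 -c "from h import *; s=st()"
```

```text
t 29.6833 tcp [649.42 179.37 140.2 ] tray [  4.75 188.25 110.2 ] yawY 88.12736744305107 tilt [ 0.  0. -1.] F [3.42 0.9  4.68] w 0.14278815581792276 gf 2.4045272916555405
```

Emit:
{"fn": "servo_tool", "kwargs": {"increments": [{"x": 0,"y": 0,"z": -0.005,"roll": 0,"grip": -1},{"x": 0,"y": 0,"z": -0.01,"roll": 0,"grip": -1},{"x": 0,"y": 0,"z": -0.015,"roll": 0,"grip": -1},{"x": 0,"y": 0,"z": -0.02,"roll": 0,"grip": -1},{"x": 0,"y": 0,"z": -0.025,"roll": 0,"grip": -1},{"x": 0,"y": 0,"z": -0.03,"roll": 0,"grip": -1},{"x": 0,"y": 0,"z": -0.035,"roll": 0,"grip": -1},{"x": 0,"y": 0,"z": -0.04,"roll": 0,"grip": -1},{"x": 0,"y": 0,"z": -0.04,"roll": 0,"grip": -1},{"x": 0,"y": 0,"z": -0.04,"roll": 0,"grip": -1}]}}

```text
clock: 30.52
eef_pos: [649.1, 179.4, 138.0]
tool_rot: [0.051, 3.138, 0.001]
wrist_force: [0.9, -1.0, 13.2]
width: 0.1
grip_force: 6.6
```

Emit:
{"fn": "servo_tool", "kwargs": {"increments": [{"x": 0,"y": 0,"z": -0.005,"roll": 0,"grip": -1},{"x": 0,"y": 0,"z": -0.01,"roll": 0,"grip": -1},{"x": 0,"y": 0,"z": -0.015,"roll": 0,"grip": -1},{"x": 0,"y": 0,"z": -0.02,"roll": 0,"grip": -1},{"x": 0,"y": 0,"z": -0.025,"roll": 0,"grip": -1},{"x": 0,"y": 0,"z": -0.03,"roll": 0,"grip": -1},{"x": 0,"y": 0,"z": -0.03,"roll": 0,"grip": -1},{"x": 0,"y": 0,"z": -0.03,"roll": 0,"grip": -1},{"x": 0,"y": 0,"z": -0.03,"roll": 0,"grip": -1},{"x": 0,"y": 0,"z": -0.03,"roll": 0,"grip": -1}]}}

```text
clock: 31.35
eef_pos: [649.2, 179.5, 137.7]
tool_rot: [0.051, 3.137, 0.0]
wrist_force: [-3.3, -2.5, 25.1]
width: -0.1
grip_force: 12.4
```

The clamp is at a hard stop: handle top at z 137.7 (138 expected) under 25 N. I'll lift clear and verify.

Emit:
{"fn": "servo_tool", "kwargs": {"increments": [{"x": 0,"y": 0,"z": 0.1,"roll": 0,"grip": -1},{"x": 0,"y": 0,"z": 0.4,"roll": 0,"grip": -1},{"x": 0,"y": 0,"z": 0.8,"roll": 0,"grip": -1},{"x": 0,"y": 0,"z": 1,"roll": 0,"grip": -1},{"x": 0,"y": 0.3,"z": 1,"roll": 0,"grip": -1},{"x": 0,"y": 0.6,"z": 1,"roll": 0,"grip": -1},{"x": 0,"y": 1,"z": 1,"roll": 0,"grip": -1},{"x": 0,"y": 1,"z": 1,"roll": 0,"grip": -1},{"x": 0,"y": 1,"z": 1,"roll": 0,"grip": -1},{"x": 0,"y": 1,"z": 1,"roll": 0,"grip": -1}]}}

```text
clock: 32.18
eef_pos: [647.0, 278.4, 230.7]
tool_rot: [-0.049, -3.138, 0.003]
wrist_force: [-0.3, -0.2, 0.7]
width: 0.2
grip_force: 0.0
```

```bash
python3 - <<'E'
from h import *
s=st(); np.set_printoptions(precision=2,suppress=True)
imt,d=manip.capture("top"); m=manip.camera_model("top"); ims,ds=manip.capture("scene")
t=cv2.resize(imt[120:220,270:400],(520,400),interpolation=cv2.INTER_CUBIC); sc=cv2.resize(ims[170:300,200:370],(523,400),interpolation=cv2.INTER_CUBIC)
cv2.imwrite("pics/c4.png",cv2.resize(np.hstack([t,sc]),(800,307))[:,:,::-1])
rows={};H=[]
for r in range(135,200):
  for c in range(262,372):
    q=tray(ray(m,(c,r))[1]+ray(m,(c,r))[0]*d[r,c])
    if 70<q[2]<86 and abs(q[1])<50 and -60<q[0]<34: rows.setdefault(r,[]).append(q)
    if 120<q[1]<225 and 80<q[2]<200 and -20<q[0]<30: H.append(q)
R=[(np.mean([q[0] for q in Q]),min(q[1] for q in Q)-1.4,max(q[1] for q in Q)+1.4,len(Q)) for Q in rows.values()]
print(np.array(R)[::3]); H=np.array(H); print(len(H), np.polyfit(H[:,1],H[:,2],1) if len(H) else '', H.max(0),H.min(0))
E
```

```text
t 32.1833 tcp [647.02 278.41 230.7 ] tray [ -1.1  287.14 200.7 ] yawY 88.2058610834664 tilt [-0. -0. -1.] F [-0.28 -0.24  0.71] w 0.21184752186676975 gf 0.0
[[ 33.39 -28.11  36.21   8.  ]
 [ 25.55 -37.35  36.    25.  ]
 [ 16.7  -37.43 -14.05   8.  ]
 [  8.05 -37.81 -14.29   8.  ]
 [ -1.89 -37.79  38.3   24.  ]
 [-10.9  -37.7   38.08  26.  ]
 [-19.73 -37.91  37.87  26.  ]
 [-27.86 -38.09  37.66  20.  ]]
86 [ 0.06 95.45] [ 15.21 172.95 109.91] [ -3.01 120.32  96.37]
```

View pics/c4.png

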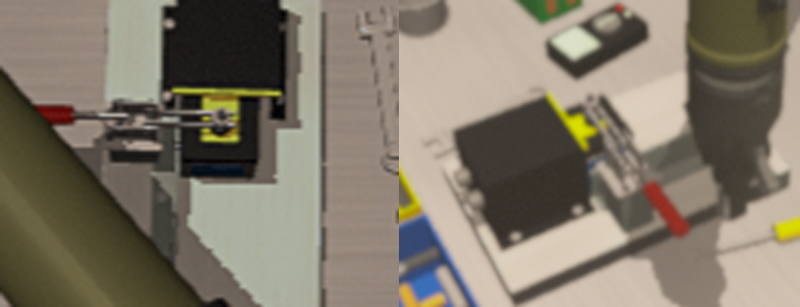

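The handle is level and the foot is down on the pack. The pack sits square at y -38 to +38, with its rear at about -30 (the position at the stop), and the tool is clear.

```bash
python3 -c "
from workcell import manip
print(manip.job_done())"
```

```text
the job is handed in; nothing more can be done
None
```

The job is handed in: the pack is flat on the rail and up against the contact block (16.5 N at the stop, below its 28 N slip limit), the clamp is pressed right down, and nothing around it was touched; no verdict was returned.

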